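# Close up a row of tea cakes on a sprung banding jig

## Task

On the white banding jig, nudge the four loose tea cakes square and flush against the long steel fence so that they stand in one straight row ahead of the sprung end plate. Then push the row along the fence from its open end with your fingertips until the cakes are closed up tight and the end plate is fully home on its hard stop, firmly but without crushing the cakes, and finish while still holding it pressed there so that a paper band can be put round. Leave the bowl, the pile of bands and the brush where they are.

Things in the scene. Friction and masses are not known exactly. Their poses are not given: they have to be found in the camera images.
- jig: fixed banding jig: white board 135 x 400 mm, 20 mm thick; cakes slide on its flat top at z = 0.020. Origin on its underside; z up, y along the row towards the sprung end plate, x across it towards the fence. It spans x -0.080 to 0.055, y -0.200 to 0.200. Its robot side (-x) and -y end are open. A bracket with the plunger's barrel stands at the +y end, up to z = 0.066
- fence (a point): middle of the top edge of the steel fence's face, at x = 0.045, y = -0.032, z = 0.036 of the jig: the fence stands 16 mm above the board and runs from y -0.195 to 0.130. A cake flush with it has its centre at x = 0.023, z = 0.035. A 20 mm slot for the paper band crosses board and fence at y = 0.002; cakes slide over it
- plunger (a joint): travel of the sprung end plate towards +y of the jig, m: 0 at rest, 0.020 when its back meets the mouth of the steel barrel (the hard stop). It pushes back with 5 N at rest rising evenly to 11 N at the stop, and returns when let go. Friction under the row and along the fence adds a few N to the push
- plate_face (a point): centre of the face of the steel end plate on the plunger, which the first cake meets. The plate is upright, 42 mm wide (x), 8 mm thick and 28 mm tall, just over the board. The point lies at x = 0.023, z = 0.0345 of the jig, and y = 0.070 at rest, 0.090 at the hard stop, where the closed row reaches back to y = -0.086
- cake1: pressed tea cake, a hard dark block 44 x 44 mm and 30 mm tall, about 40 g; origin at its centre, z up, x and y along its sides. Starts askew and apart from the others, flat on the board, on the robot's side of the fence. All four are alike and may stand in any order. They crumble if the row is pressed with more than about 45 N
- cake2: pressed tea cake, a hard dark block 44 x 44 mm and 30 mm tall, about 40 g; origin at its centre, z up, x and y along its sides. Starts askew and apart from the others, flat on the board, on the robot's side of the fence. All four are alike and may stand in any order
- cake3: pressed tea cake, a hard dark block 44 x 44 mm and 30 mm tall, about 40 g; origin at its centre, z up, x and y along its sides. Starts askew and apart from the others, flat on the board, on the robot's side of the fence. All four are alike and may stand in any order
- cake4: pressed tea cake, a hard dark block 44 x 44 mm and 30 mm tall, about 40 g; origin at its centre, z up, x and y along its sides. Starts askew and apart from the others, flat on the board, on the robot's side of the fence. All four are alike and may stand in any order
- bowl: white plastic bowl with scissors in it, 150 mm across and 55 mm high, to the left of the jig; bystander; origin under its centre
- bands: pile of flat paper bands, 62 x 150 mm and 28 mm high, to the right of the jig; bystander; origin under its centre
- brush: flat hand brush with a wooden handle, about 200 mm long, lying on the table beyond the fence; bystander; origin under its middle
Not all that is in view belongs to the job. What is shaped like the cake4 but green or orange is not meant.

How it is judged (in metres and radians):
On the way, in this order (a step that is already met when the one before it is completed fails the run):
1. the four cakes stand square and flush along the fence ahead of the end plate, which is not yet pushed in (x of cake1 in the frame of jig between 0.0195 and 0.0265 m and angle between each of cake1, cake2, cake3, cake4's own z axis and vertical below 0.08 rad and z of cake1 in the frame of jig between 0.031 and 0.039 m and (angle between the x axis of cake1 and the x axis of jig, either way round below 0.07 rad or angle between the x axis of cake1 and the y axis of jig, either way round below 0.07 rad) and x of cake2 in the frame of jig between 0.0195 and 0.0265 m and z of cake2 in the frame of jig between 0.031 and 0.039 m and (angle between the x axis of cake2 and the x axis of jig, either way round below 0.07 rad or angle between the x axis of cake2 and the y axis of jig, either way round below 0.07 rad) and x of cake3 in the frame of jig between 0.0195 and 0.0265 m and z of cake3 in the frame of jig between 0.031 and 0.039 m and (angle between the x axis of cake3 and the x axis of jig, either way round below 0.07 rad or angle between the x axis of cake3 and the y axis of jig, either way round below 0.07 rad) and x of cake4 in the frame of jig between 0.0195 and 0.0265 m and z of cake4 in the frame of jig between 0.031 and 0.039 m and (angle between the x axis of cake4 and the x axis of jig, either way round below 0.07 rad or angle between the x axis of cake4 and the y axis of jig, either way round below 0.07 rad) and y of each of cake1, cake2, cake3, cake4 in the frame of jig below 0.093 m and value of joint plunger below 0.005 m), for 0.1 s.
2. the row is closed up and pushed, with the end plate on its hard stop (x of cake1 in the frame of jig between 0.0195 and 0.0265 m and angle between each of cake1, cake2, cake3, cake4's own z axis and vertical below 0.08 rad and z of cake1 in the frame of jig between 0.031 and 0.039 m and (angle between the x axis of cake1 and the x axis of jig, either way round below 0.07 rad or angle between the x axis of cake1 and the y axis of jig, either way round below 0.07 rad) and x of cake2 in the frame of jig between 0.0195 and 0.0265 m and z of cake2 in the frame of jig between 0.031 and 0.039 m and (angle between the x axis of cake2 and the x axis of jig, either way round below 0.07 rad or angle between the x axis of cake2 and the y axis of jig, either way round below 0.07 rad) and x of cake3 in the frame of jig between 0.0195 and 0.0265 m and z of cake3 in the frame of jig between 0.031 and 0.039 m and (angle between the x axis of cake3 and the x axis of jig, either way round below 0.07 rad or angle between the x axis of cake3 and the y axis of jig, either way round below 0.07 rad) and x of cake4 in the frame of jig between 0.0195 and 0.0265 m and z of cake4 in the frame of jig between 0.031 and 0.039 m and (angle between the x axis of cake4 and the x axis of jig, either way round below 0.07 rad or angle between the x axis of cake4 and the y axis of jig, either way round below 0.07 rad) and y of cake1 in the frame of jig between -0.068 and 0.093 m and y of cake2 in the frame of jig between -0.068 and 0.093 m and y of cake3 in the frame of jig between -0.068 and 0.093 m and y of cake4 in the frame of jig between -0.068 and 0.093 m and value of joint plunger above 0.0183 m and contact force between plunger and anything else above 9 N and (contact force between the fingers and cake1 above 5 N or contact force between the fingers and cake2 above 5 N or contact force between the fingers and cake3 above 5 N or contact force between the fingers and cake4 above 5 N)), for 0.3 s.
At the end, for the whole second after the job is handed in: the four cakes lie flat, flush with the fence (3.5 mm) and square to it (4 degrees), closed into one row (gaps under 4 mm in all); the end plate is on its hard stop (within 1.7 mm), pressed with over 9 N, the fingers pushing a cake with over 5 N, through the last second (all of step 2); the arm keeps its last pose, push and grip.
It fails at once if the row is pressed so hard that the cakes crumble (over 45 N) (contact force between plunger and anything else above 45 N).
It fails at once if the bowl is shifted by more than 30 mm (distance of bowl from where it was at the start of the episode above 0.03 m).
It fails at once if the pile of bands is shifted by more than 30 mm (distance of bands from where it was at the start of the episode above 0.03 m).
It fails at once if the brush is shifted by more than 30 mm (distance of brush from where it was at the start of the episode above 0.03 m).
It also fails if it takes over 70 s, if anything falls off the work surface, if the arm or the gripper's body presses on something with over 40 N, if the wrist force passes 120 N, or if a joint passes its speed limit or range.

## Robot

A 6-joint arm with a two-finger parallel gripper is mounted at the origin on the work surface. World frame = base frame: x ahead of the robot, y to its left, z up, the work surface at z = 0. Lengths are in m, angles in degrees, forces in N, time in s.
With the tool pointing down it reaches from about 0.25 to 0.775 m from the base axis. Payload 4 kg.
Tool frame: the origin (TCP) lies on the centre line of the jaws, within the pads' length; the fingertips stand 17 mm ahead of it and the grasp point (between the pads) lies 2 mm behind it; z points along the fingers, y is the direction in which the jaws open and shut (so a half turn about z gives the same grasp; the last joint's range is limited). The gripper opens to 94 mm and grips with 3 to 60 N. Pads are 16 mm wide; open, the fingers measure 119 mm over their backs; the gripper's body (75 mm by 177 mm) begins 78 mm behind the grasp point.
Start: joints at [69.093, 4.996, 78.535, -0, 96.463, -5.907], TCP at [0.142, 0.531, 0.223] pointing down, gripper open.
Joint ranges: [-177.83, 177.83], [-43.37, 116.18], [15.69, 146.23], [-61.86, 241.86], [9.47, 152.12], [-147.06, 147.06]. Speed limits (degrees/s): [159.86, 159.86, 180, 180, 180, 180].

## Interface

Orientations are given as [roll, pitch, yaw] about the fixed x, y, z axes, in that order (R = Rz(yaw) Ry(pitch) Rx(roll)).
In Python, from bench import r gives the robot as it stands. The module is installed in compiled form; this text tells all that it offers.
- The arm moves only by the shell command python3 -m jog 'ROWS' [OPENING] [FORCE]. ROWS is JSON, a list of rows, each a list of 2 entries, a list of its own where there are three numbers: the shift along the tool's x, y, z in m, then the turn, a rotation vector about the tool's x, y, z in degrees. A call has 1 to 12 rows; each row is the pose to reach, as a shift and turn from the pose measured when the call began, along the tool's axes at that moment; what a row does not reach only later rows make up. A row lasts 1/10 s, in which the tool goes at most 50 mm and 8.59 degrees, less where a joint would pass 70% of its speed; a pose out of reach is approached as far as the arm can. A call with a gripper value outside its range is refused whole. OPENING is the finger opening in m, from 0 to 0.094, set as the call begins (- or left out, the last holds). The fingers move at their own pace and stop on an object; FORCE is the grip in N (left out, the last holds). Time passes only in rows, so rows that repeat a pose let the fingers close. It gives the time, the measured TCP pose, the force and the opening at its end, in the units of the state.
- r.get_obs(): the state, without advancing time (a new reading comes with each control period).
- r.camera(name): name is "side" or "top" or "wrist"; returns a dict with "color" (420x560x3 uint8, red, green, blue), "intrinsics" (3x3 intrinsics, pixels), "rvec" (rotation vector, rad) and "tvec" (3), from world to camera coordinates, as OpenCV has them. Camera axes: x right, y down, z forward; pixel columns grow to the right and rows downward; lengths in m; the calibration is good to about 2 mm. A picture is of the moment at which its call begins. There is no depth.
- r.close_job(): hands the job in, once; it reports no verdict.
The state is a dict: "t": time; "qpos": joint angles; "joint_velocities": joint speeds; "effort": joint torques, N m; "eef_pos": TCP position; "eef_rot": TCP orientation; "contact_force": force on the tool from outside, world axes, zero at the start; "torque": the same for the moment, N m; "width": opening from 0.0 (shut) to 1.0 (fully open).
Only numpy, scipy, OpenCV 4.12 (cv2) and the standard library are available. Lean on these libraries where they do the work, as an engineer would, in place of code of your own. Each camera call takes 0.05 s, during which the arm holds its last target. There are 200 camera calls.

## Working session

There is one attempt and no reset: what is moved stays moved. The work goes in short steps, Python scripts to look and compute and a shell command to move; the robot and the scene stay as the last step left them, time stands still between calls to the robot, and variables do not carry over. Pictures are saved under pics/ and viewed, about 8 in all and at most 12, crops included, and the job is handed in when it is done.

```bash
mkdir -p pics
cat > h.py <<'E'
import numpy as np, cv2
from bench import r
def snap(name,fn,crop=None,scale=1):
    c=r.camera(name); im=c["color"][:,:,::-1].copy()
    np.savez("cal_"+name+".npz",K=c["intrinsics"],r=c["rvec"],t=c["tvec"])
    cv2.imwrite("full_"+name+".png",im)
    if crop: x0,y0,x1,y1=crop; im=im[y0:y1,x0:x1]
    if scale!=1: im=cv2.resize(im,None,fx=scale,fy=scale,interpolation=cv2.INTER_CUBIC)
    cv2.imwrite("pics/"+fn,im); return c
def world(name,uv,z):
    d=np.load("cal_"+name+".npz"); R=cv2.Rodrigues(d["r"])[0]; t=d["t"].ravel()
    ray=R.T@np.linalg.solve(d["K"],[uv[0],uv[1],1.]); C=-R.T@t
    return C+ray*(z-C[2])/ray[2]
def pix(name,p):
    d=np.load("cal_"+name+".npz"); return cv2.projectPoints(np.array([p],float),d["r"],d["t"],d["K"],None)[0].ravel()
E
python3 - <<'E'
from h import *
snap("top","top0.png"); snap("side","side0.png"); print(r.get_obs())
E
```

```text
{'t': 0.1, 'qpos': array([ 6.90918360e+01,  5.03658813e+00,  7.86138371e+01, -7.44642368e-04,
        9.64642794e+01, -5.90811643e+00]), 'joint_velocities': array([ 0.01892295, -0.12640954, -0.21205958, -0.00839499,  0.04038367,
       -0.03280972]), 'effort': array([ 1.85964571e-03, -3.41251695e+01, -3.03301263e+01,  7.21360766e-02,
        3.04278103e-02, -1.14245743e-04]), 'eef_pos': array([0.14220436, 0.53082584, 0.22142476]), 'eef_rot': array([-1.79885828e+02, -1.10707927e-02,  1.64999858e+02]), 'contact_force': array([-0.27632171, -0.46546536,  0.92610153]), 'torque': array([-0.05909292,  0.03778827, -0.02860713]), 'width': 1.0026881192484598}
```

View pics/top0.png

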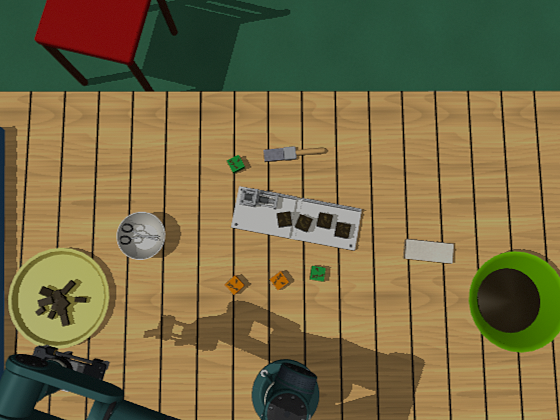

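View pics/side0.png

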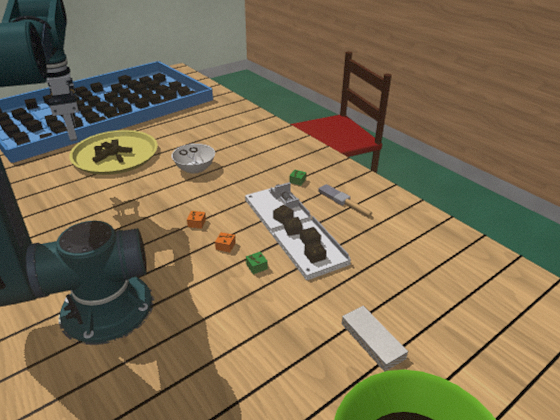

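Top view: the jig lies at about (233–362, 187–248) with its barrel on the left. The dark cakes are at (285,219), (303,223), (325,220) and (343,229). The things that could be mistaken for them are green at (237,163) and (319,272), and orange at (236,285) and (281,280). Next I'll take a close crop.

Run:
```python
from h import *
snap("top","top1.png",(230,180,370,255),5.7)
for uv in [(236,187),(364,209),(356,249),(233,226)]: print(world("top",uv,.02))
```

```text
[0.64402939 0.1512081  0.02      ]
[ 0.57014533 -0.25871315  0.02      ]
[ 0.44222813 -0.22951821  0.02      ]
[0.51829764 0.16026261 0.02      ]
```

View pics/top1.png

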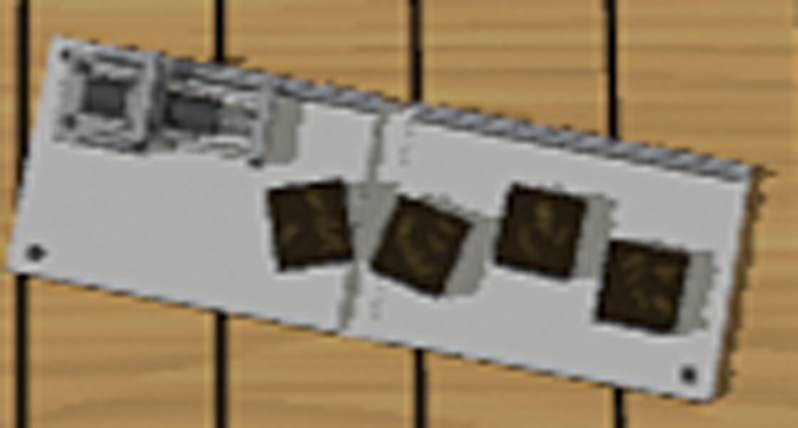

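```bash
cat >> h.py <<'E'
def jig():
    d=np.load("jig.npz"); return d["o"],d["R"]   # world = o + R@j (2d)
def j2w(x,y): o,R=jig(); return o+R@np.array([x,y])
def w2j(p): o,R=jig(); return R.T@(np.array(p)[:2]-o)
E
python3 - <<'E'
from h import *
f=lambda u,v:(230+(u+.5)/5.7-.5,180+(v+.5)/5.7-.5)
P=np.array([world("top",f(*p),.02)[:2] for p in [(55,38),(712,402),(8,270),(35,252),(688,375),(67,55)]])
J=np.array([(.055,.2),(-.08,-.2),(-.08,.2),(-.064,.185),(-.064,-.185),(.04,.19)])
P,J=P[:3],J[:3]
A=P-P.mean(0);B=J-J.mean(0);U,S,Vt=np.linalg.svd(B.T@A);R=(Vt.T@np.diag([1,np.linalg.det(Vt.T@U.T)])@U.T)
o=P.mean(0)-R@J.mean(0);np.savez("jig.npz",o=o,R=R)
print(o,np.degrees(np.arctan2(R[1,0],R[0,0])),P-(J@R.T+o))
print("plate",w2j(world("top",f(265,125),.0485)),"slot",w2j(world("top",f(345,325),.02)),"fenceend",w2j(world("top",f(748,175),.036)))
for c in [[(268,190),(342,180),(352,260),(280,271)],[(402,195),(470,215),(440,297),(370,265)],[(512,184),(588,194),(574,279),(495,264)],[(608,240),(690,248),(682,333),(596,320)]]:
    q=np.array([w2j(world("top",f(*p),.05)) for p in c]); e=np.roll(q,-1,0)-q
    print(q.mean(0).round(4),np.linalg.norm(e,axis=1).round(3),(np.degrees(np.arctan2(e[:,1],e[:,0]))%90).round(1))
E
```

```text
[ 0.55509376 -0.04452308] -11.014998265557338 [[-0.00089151 -0.00043878]
 [ 0.00038192  0.00090041]
 [ 0.00050959 -0.00046163]]
plate [0.02302659 0.07323108] slot [-0.07510262  0.00948792] fenceend [ 0.04700823 -0.19559753]
[-0.0272  0.0384] [0.041 0.045 0.04  0.045] [18.4 17.5 19.3 19. ]
[-0.0257 -0.0227] [0.039 0.048 0.042 0.043] [84.1 80.2 75.9 75.9]
[-0.0064 -0.0872] [0.042 0.048 0.044 0.045] [ 3.1  0.5 89.8 88.1]
[-0.026  -0.1473] [0.045 0.047 0.048 0.045] [5.  4.2 2.  1.3]
```

Cross-checks on the fit: plate_face comes out at (0.023, 0.073), the expected fence end and the 44 mm cake sides also agree, so the jig pose is good to 1–3 mm. Plan: use the two fingertips 12 mm apart as a flat pusher. I'll set each cake against the fence, then push the row from the -y end.

```bash
cat >> h.py <<'E'
from scipy.spatial.transform import Rotation as Ro
def goto(x,y,z,yaw=180):  # jig-frame target, tool yaw relative to jig -> shift, turn in tool axes
    ob=r.get_obs(); Rc=Ro.from_euler("xyz",ob["eef_rot"],degrees=True)
    o,R=jig(); a=np.degrees(np.arctan2(R[1,0],R[0,0]))
    Rt=Ro.from_euler("xyz",[180,0,a+yaw],degrees=True); p=np.append(j2w(x,y),z)
    print("goto",(x,y,z),Rc.inv().apply(p-ob["eef_pos"]).round(4),(Rc.inv()*Rt).as_rotvec(degrees=True).round(2))
def st():
    ob=r.get_obs(); o,R=jig(); f=ob["contact_force"]
    print("t",round(ob["t"],2),"jig",w2j(ob["eef_pos"]).round(4),"z",round(ob["eef_pos"][2],4),"rot",ob["eef_rot"].round(2),"Fjig",(R.T@f[:2]).round(2),"Fz",f[2].round(2),"w",round(ob["width"]*.094,4),"q6",ob["qpos"][5].round(1))
E
python3 -c "
from h import *
st();goto(-.078,.0384,.12)"
```

```text
t 0.15 jig [-0.5152  0.4859] z 0.2216 rot [-1.799e+02 -1.000e-02  1.650e+02] Fjig [-0.05 -0.82] Fz 0.08 w 0.094 q6 -5.9
goto (-0.078, 0.0384, 0.12) [-0.4673 -0.4159  0.1022] [-0.1  -0.01 -3.98]
```

```bash
python3 -m jog '[[[-0.467,-0.416,0.05],[0,0,-4]],[[-0.467,-0.416,0.05],[0,0,-4]],[[-0.467,-0.416,0.05],[0,0,-4]],[[-0.467,-0.416,0.05],[0,0,-4]],[[-0.467,-0.416,0.05],[0,0,-4]],[[-0.467,-0.416,0.05],[0,0,-4]],[[-0.467,-0.416,0.05],[0,0,-4]],[[-0.467,-0.416,0.05],[0,0,-4]],[[-0.467,-0.416,0.05],[0,0,-4]],[[-0.467,-0.416,0.05],[0,0,-4]],[[-0.467,-0.416,0.05],[0,0,-4]],[[-0.467,-0.416,0.05],[0,0,-4]]]' 0.012 20; python3 -c "
from h import *
st();goto(-.078,.0384,.12)"
```

```text
t: 1.35
eef_pos: [0.471, 0.0292, 0.1741]
eef_rot: [-179.9, -0.0, 169.0]
contact_force: [0.5, -0.5, -0.3]
width: 0.131
t 1.35 jig [-0.0966  0.0563] z 0.1741 rot [-1.7992e+02 -1.0000e-02  1.6897e+02] Fjig [ 0.56 -0.44] Fz -0.33 w 0.0123 q6 -82.3
goto (-0.078, 0.0384, 0.12) [-0.0186 -0.0179  0.0542] [-0.08 -0.01 -0.01]
```

```bash
python3 -m jog '[[[-0.0186,-0.0179,0.05],[0,0,0]],[[-0.0186,-0.0179,0.09],[0,0,0]],[[-0.0186,-0.0179,0.12],[0,0,0]],[[-0.0186,-0.0179,0.131],[0,0,0]],[[-0.0186,-0.0179,0.131],[0,0,0]]]'
python3 - <<'E'
from h import *
st();goto(-.007,.0384,.042); snap("wrist","w0.png",None,1.4)
E
```

```text
t: 1.85
eef_pos: [0.4843, 0.0081, 0.0414]
eef_rot: [-179.9, -0.3, 169.0]
contact_force: [-0.5, -0.9, 0.7]
width: 0.13
t 1.85 jig [-0.0795  0.0382] z 0.0414 rot [-179.9    -0.25  168.98] Fjig [-0.34 -1.03] Fz 0.7 w 0.0122 q6 -84.7
goto (-0.007, 0.0384, 0.042) [-0.0725  0.0002 -0.0009] [-0.1  -0.25 -0.01]
```

View pics/w0.png

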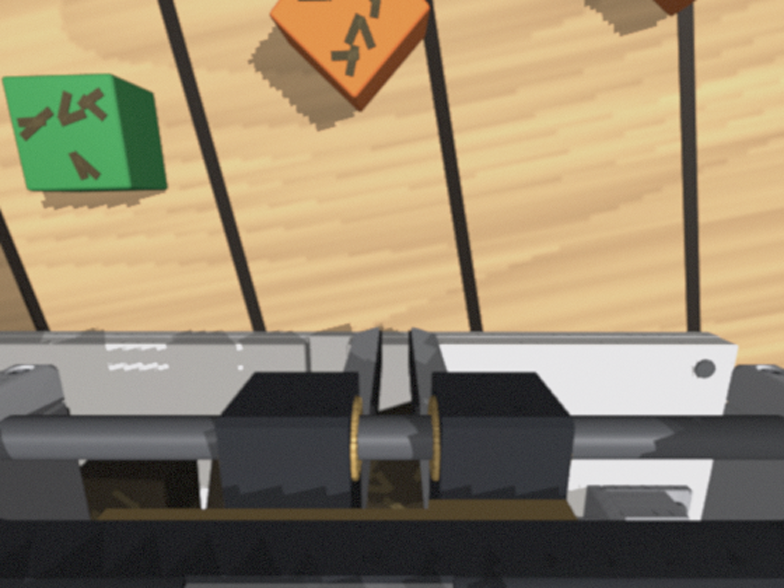

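Fingers are down on the robot's side of the board, clear of the green and orange blocks. Now pushing cake A.

```bash
python3 -m jog '[[[-0.008,0,0],[0,0,0]],[[-0.016,0,0],[0,0,0]],[[-0.024,0,0],[0,0,0]],[[-0.032,0,0],[0,0,0]],[[-0.040,0,0],[0,0,0]],[[-0.048,0,0],[0,0,0]],[[-0.054,0,0],[0,0,0]],[[-0.060,0,0],[0,0,0]],[[-0.064,0,0],[0,0,0]],[[-0.067,0,0],[0,0,0]],[[-0.069,0,0],[0,0,0]]]'
python3 - <<'E'
from h import *
st()
E
python3 -m jog '[[[-0.001,0,0],[0,0,0]],[[-0.002,0,0],[0,0,0]],[[-0.003,0,0],[0,0,0]],[[-0.004,0,0],[0,0,0]],[[-0.004,0,0],[0,0,0]]]'
python3 - <<'E'
from h import *
st()
E
```

```text
t: 3.0
eef_pos: [0.5538, -0.0051, 0.0433]
eef_rot: [-179.9, -0.0, 169.0]
contact_force: [0.2, 0.2, -0.8]
width: 0.126
t 3.0 jig [-0.0088  0.0384] z 0.0433 rot [-1.7992e+02 -3.0000e-02  1.6899e+02] Fjig [0.19 0.24] Fz -0.77 w 0.0118 q6 -85.3
t: 3.5
eef_pos: [0.555, -0.0053, 0.0433]
eef_rot: [-179.9, -0.4, 169.0]
contact_force: [-7.7, 1.8, 5.5]
width: 0.13
t 3.5 jig [-0.0076  0.0385] z 0.0433 rot [-179.91   -0.4   169.  ] Fjig [-7.89  0.31] Fz 5.49 w 0.0123 q6 -85.4
```

Cake A is flush: 8 N at x = -0.0076, against -0.007 predicted. Next is cake B.

```bash
python3 -m jog '[[[0.03,0,0],[0,0,0]],[[0.07,0,0],[0,0,0]],[[0.072,-0.03,0],[0,0,0]],[[0.072,-0.061,0],[0,0,0]],[[0.072,-0.061,0],[0,0,0]]]'; python3 -c "
from h import *
st()"
python3 -m jog '[[[-0.010,0,0],[0,0,0]],[[-0.020,0,0],[0,0,0]],[[-0.028,0,0],[0,0,0]],[[-0.034,0,0],[0,0,0]],[[-0.040,0,0],[0,0,0]],[[-0.046,0,0],[0,0,0]],[[-0.052,0,0],[0,0,0]],[[-0.058,0,0],[0,0,0]],[[-0.063,0,0],[0,0,0]],[[-0.067,0,0],[0,0,0]],[[-0.070,0,0],[0,0,0]],[[-0.070,0,0],[0,0,0]]]'; python3 -c "
from h import *
st()"
```

```text
t: 4.0
eef_pos: [0.4725, -0.0539, 0.0443]
eef_rot: [-179.8, -0.3, 168.8]
contact_force: [-0.3, 0.5, 0.5]
width: 0.124
t 4.0 jig [-0.0793 -0.025 ] z 0.0443 rot [-179.82   -0.29  168.82] Fjig [-0.37  0.39] Fz 0.51 w 0.0116 q6 -92.0
t: 5.2
eef_pos: [0.5415, -0.0676, 0.0439]
eef_rot: [-179.8, -0.3, 168.8]
contact_force: [0.2, 0.7, 0.3]
width: 0.131
t 5.2 jig [-0.0089 -0.0252] z 0.0439 rot [-179.82   -0.28  168.81] Fjig [0.04 0.69] Fz 0.32 w 0.0123 q6 -91.7
```

```bash
python3 -m jog '[[[-0.001,0,0],[0,0,0]],[[-0.002,0,0],[0,0,0]],[[-0.003,0,0],[0,0,0]],[[-0.004,0,0],[0,0,0]],[[-0.005,0,0],[0,0,0]],[[-0.005,0,0],[0,0,0]]]'; python3 -c "
from h import *
st()"
python3 -m jog '[[[0.03,0,0],[0,0,0]],[[0.07,0,0],[0,0,0]],[[0.072,-0.03,0],[0,0,0]],[[0.072,-0.062,0],[0,0,0]],[[0.072,-0.062,0],[0,0,0]]]'
python3 - <<'E'
from h import *
st();goto(-.01,-.087,.042); snap("top","top2.png",(230,180,370,255),5.7)
E
```

```text
t: 5.8
eef_pos: [0.5428, -0.0679, 0.0439]
eef_rot: [-179.8, -0.8, 168.8]
contact_force: [-10.4, 1.1, 7.9]
width: 0.123
t 5.8 jig [-0.0076 -0.0253] z 0.0439 rot [-179.8    -0.78  168.83] Fjig [-10.42  -0.93] Fz 7.86 w 0.0115 q6 -91.7
t: 6.3
eef_pos: [0.46, -0.1174, 0.0456]
eef_rot: [-179.7, -0.7, 168.6]
contact_force: [-0.1, -0.2, -0.4]
width: 0.125
t 6.3 jig [-0.0795 -0.0897] z 0.0456 rot [-179.71   -0.67  168.64] Fjig [-0.08 -0.25] Fz -0.38 w 0.0118 q6 -99.4
goto (-0.01, -0.087, 0.042) [-0.0695  0.0031  0.0027] [-0.29 -0.67 -0.34]
```

View pics/top2.png

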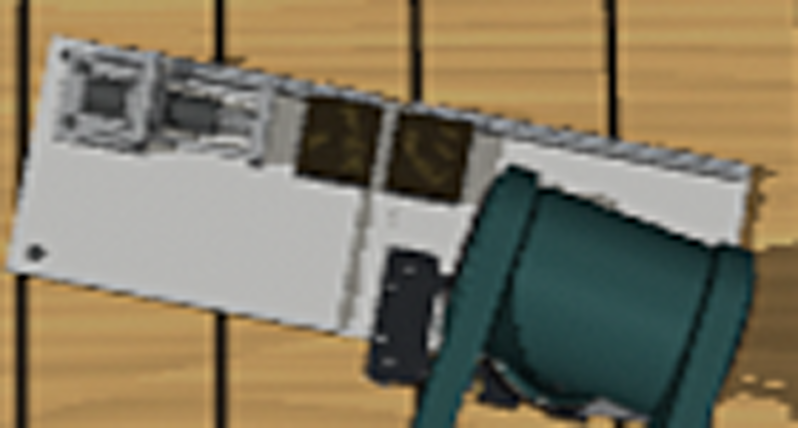

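Cakes A (338,142) and B (430,155) stand flush and square, with the plate still at rest at about 265. Next is cake C.

```bash
python3 -m jog '[[[-0.012,0.003,0.0025],[0,-0.6,-0.3]],[[-0.024,0.003,0.0025],[0,-0.6,-0.3]],[[-0.034,0.003,0.0025],[0,-0.6,-0.3]],[[-0.041,0.003,0.0025],[0,-0.6,-0.3]],[[-0.047,0.003,0.0025],[0,-0.6,-0.3]],[[-0.052,0.003,0.0025],[0,-0.6,-0.3]],[[-0.057,0.003,0.0025],[0,-0.6,-0.3]],[[-0.062,0.003,0.0025],[0,-0.6,-0.3]],[[-0.066,0.003,0.0025],[0,-0.6,-0.3]],[[-0.070,0.003,0.0025],[0,-0.6,-0.3]],[[-0.070,0.003,0.0025],[0,-0.6,-0.3]]]'; python3 -c "
from h import *
st()"
python3 -m jog '[[[-0.001,0,0],[0,0,0]],[[-0.002,0,0],[0,0,0]],[[-0.003,0,0],[0,0,0]],[[-0.004,0,0],[0,0,0]],[[-0.005,0,0],[0,0,0]],[[-0.005,0,0],[0,0,0]]]'; python3 -c "
from h import *
st()"
python3 -m jog '[[[0.03,0,0],[0,0,0]],[[0.07,0,0],[0,0,0]],[[0.072,-0.03,0],[0,0,0]],[[0.072,-0.059,0],[0,0,0]],[[0.072,-0.059,0],[0,0,0]]]'
python3 - <<'E'
from h import *
st();goto(-.01,-.147,.042)
E
```

```text
t: 7.45
eef_pos: [0.53, -0.1269, 0.0422]
eef_rot: [-179.8, -0.1, 169.0]
contact_force: [-0.0, 0.4, -0.1]
width: 0.123
t 7.45 jig [-0.0089 -0.0857] z 0.0422 rot [-1.7980e+02 -6.0000e-02  1.6897e+02] Fjig [-0.09  0.42] Fz -0.06 w 0.0116 q6 -98.2
t: 8.05
eef_pos: [0.5312, -0.1272, 0.0421]
eef_rot: [-179.8, -0.6, 169.0]
contact_force: [-11.4, 1.0, 7.9]
width: 0.125
t 8.05 jig [-0.0076 -0.0857] z 0.0421 rot [-179.8    -0.58  168.97] Fjig [-11.41  -1.19] Fz 7.92 w 0.0117 q6 -98.1
t: 8.55
eef_pos: [0.4491, -0.1738, 0.0436]
eef_rot: [-179.7, -0.5, 168.8]
contact_force: [0.6, -0.6, -0.3]
width: 0.124
t 8.55 jig [-0.0793 -0.1471] z 0.0436 rot [-179.7    -0.46  168.79] Fjig [ 0.66 -0.48] Fz -0.32 w 0.0117 q6 -106.3
goto (-0.01, -0.147, 0.042) [-0.0693  0.0004  0.001 ] [-0.3  -0.46 -0.2 ]
```

```bash
python3 -m jog '[[[-0.010,0,0.001],[0,-0.4,-0.2]],[[-0.018,0,0.001],[0,-0.4,-0.2]],[[-0.025,0,0.001],[0,-0.4,-0.2]],[[-0.032,0,0.001],[0,-0.4,-0.2]],[[-0.039,0,0.001],[0,-0.4,-0.2]],[[-0.046,0,0.001],[0,-0.4,-0.2]],[[-0.052,0,0.001],[0,-0.4,-0.2]],[[-0.058,0,0.001],[0,-0.4,-0.2]],[[-0.063,0,0.001],[0,-0.4,-0.2]],[[-0.067,0,0.001],[0,-0.4,-0.2]],[[-0.070,0,0.001],[0,-0.4,-0.2]],[[-0.070,0,0.001],[0,-0.4,-0.2]]]'; python3 -m jog '[[[-0.001,0,0],[0,0,0]],[[-0.002,0,0],[0,0,0]],[[-0.003,0,0],[0,0,0]],[[-0.004,0,0],[0,0,0]],[[-0.005,0,0],[0,0,0]],[[-0.005,0,0],[0,0,0]]]'; python3 -c "
from h import *
st()"
python3 -m jog '[[[0.03,0,0],[0,0,0]],[[0.06,0,0],[0,0,0]],[[0.06,0,-0.05],[0,0,0]],[[0.11,0,-0.09],[0,0,0]],[[0.15,0,-0.09],[0,0,0]],[[0.15,0,-0.09],[0,0,0]]]'
python3 - <<'E'
from h import *
st();goto(.02,-.20,.12,90); snap("top","top3.png",(230,180,370,255),5.7)
E
```

```text
t: 9.75
eef_pos: [0.518, -0.1875, 0.042]
eef_rot: [-179.7, -0.0, 169.0]
contact_force: [0.1, -0.6, -0.5]
width: 0.127
t: 10.35
eef_pos: [0.5193, -0.1877, 0.0419]
eef_rot: [-179.7, -0.6, 169.0]
contact_force: [-10.4, 1.5, 6.6]
width: 0.127
t 10.35 jig [-0.0077 -0.1474] z 0.0419 rot [-179.71   -0.55  168.98] Fjig [-10.49  -0.47] Fz 6.62 w 0.0119 q6 -104.4
t: 10.95
eef_pos: [0.3704, -0.158, 0.1352]
eef_rot: [-179.6, -0.4, 168.9]
contact_force: [0.4, -0.4, 0.4]
width: 0.125
t 10.95 jig [-0.1596 -0.1467] z 0.1352 rot [-179.62   -0.37  168.92] Fjig [ 0.51 -0.32] Fz 0.41 w 0.0117 q6 -109.7
goto (0.02, -0.2, 0.12) [-0.1798 -0.053   0.0144] [-5.800e-01  1.000e-02  8.994e+01]
```

View pics/top3.png

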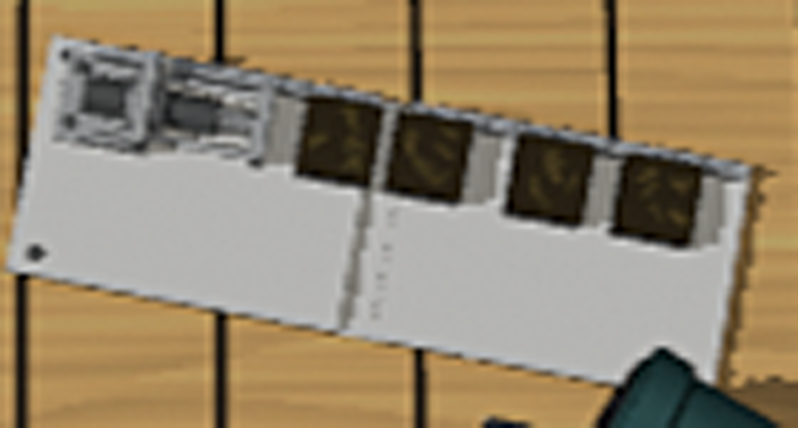

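All four stand flush and square at (338,142), (430,155), (548,178) and (655,198), with the plate at rest. I'll turn the tool 90° and go to the open end.

```bash
python3 -m jog '[[[-0.05,-0.053,0],[0,0,8]],[[-0.18,-0.053,0],[0,0,90]],[[-0.18,-0.053,0],[-0.6,0,90]],[[-0.18,-0.053,0],[-0.6,0,90]],[[-0.18,-0.053,0],[-0.6,0,90]],[[-0.18,-0.053,0],[-0.6,0,90]],[[-0.18,-0.053,0],[-0.6,0,90]],[[-0.18,-0.053,0],[-0.6,0,90]],[[-0.18,-0.053,0],[-0.6,0,90]],[[-0.18,-0.053,0],[-0.6,0,90]],[[-0.18,-0.053,0],[-0.6,0,90]],[[-0.18,-0.053,0],[-0.6,0,90]]]'
python3 - <<'E'
from h import *
st();goto(.0215,-.195,.042,90)
E
```

```text
t: 12.2
eef_pos: [0.5396, -0.2454, 0.1326]
eef_rot: [180.0, -0.0, 78.9]
contact_force: [-0.3, 0.3, 0.5]
width: 0.126
t 12.2 jig [ 0.0232 -0.2001] z 0.1326 rot [ 1.7997e+02 -5.0000e-02  7.8950e+01] Fjig [-0.35  0.21] Fz 0.5 w 0.0118 q6 -18.9
goto (0.0215, -0.195, 0.042) [ 0.005  -0.0017  0.0906] [ 0.03 -0.05 -0.04]
```

```bash
python3 -m jog '[[[0.005,-0.0017,0.04],[0,0,0]],[[0.005,-0.0017,0.075],[0,0,0]],[[0.005,-0.0017,0.09],[0,0,0]],[[0.005,-0.0017,0.09],[0,0,0]],[[0.012,-0.0017,0.09],[0,0,0]],[[0.018,-0.0017,0.09],[0,0,0]],[[0.024,-0.0017,0.09],[0,0,0]],[[0.030,-0.0017,0.09],[0,0,0]],[[0.036,-0.0017,0.09],[0,0,0]],[[0.042,-0.0017,0.09],[0,0,0]],[[0.048,-0.0017,0.09],[0,0,0]],[[0.048,-0.0017,0.09],[0,0,0]]]'
python3 - <<'E'
from h import *
st();goto(.0215,-.118,.042,90)
E
```

```text
t: 13.4
eef_pos: [0.5474, -0.1969, 0.0426]
eef_rot: [180.0, -0.1, 79.0]
contact_force: [0.2, -0.5, 0.5]
width: 0.132
t 13.4 jig [ 0.0215 -0.151 ] z 0.0426 rot [ 1.7997e+02 -8.0000e-02  7.9010e+01] Fjig [ 0.27 -0.45] Fz 0.53 w 0.0124 q6 -14.4
goto (0.0215, -0.118, 0.042) [ 0.033  -0.      0.0007] [ 0.03 -0.08  0.02]
```

```bash
python3 -m jog '[[[0.006,0,0],[0,0,0]],[[0.011,0,0],[0,0,0]],[[0.016,0,0],[0,0,0]],[[0.021,0,0],[0,0,0]],[[0.025,0,0],[0,0,0]],[[0.029,0,0],[0,0,0]],[[0.032,0,0],[0,0,0]],[[0.034,0,0],[0,0,0]],[[0.034,0,0],[0,0,0]]]'
python3 - <<'E'
from h import *
st()
E
python3 -m jog '[[[0.002,0,0],[0,0,0]],[[0.004,0,0],[0,0,0]],[[0.006,0,0],[0,0,0]],[[0.008,0,0],[0,0,0]],[[0.010,0,0],[0,0,0]],[[0.010,0,0],[0,0,0]]]'
python3 - <<'E'
from h import *
st(); snap("top","top4.png",(230,180,370,255),5.7)
E
```

```text
t: 14.3
eef_pos: [0.5539, -0.163, 0.0426]
eef_rot: [180.0, -0.1, 79.0]
contact_force: [0.2, 0.0, -0.3]
width: 0.126
t 14.3 jig [ 0.0214 -0.1166] z 0.0426 rot [ 1.7998e+02 -1.1000e-01  7.9020e+01] Fjig [0.16 0.05] Fz -0.35 w 0.0119 q6 -11.1
t: 14.9
eef_pos: [0.5553, -0.1554, 0.0428]
eef_rot: [180.0, 0.1, 79.0]
contact_force: [-1.5, -4.7, -0.3]
width: 0.128
t 14.9 jig [ 0.0214 -0.1088] z 0.0428 rot [1.7998e+02 1.5000e-01 7.9000e+01] Fjig [-0.62 -4.86] Fz -0.32 w 0.012 q6 -10.1
```

View pics/top4.png

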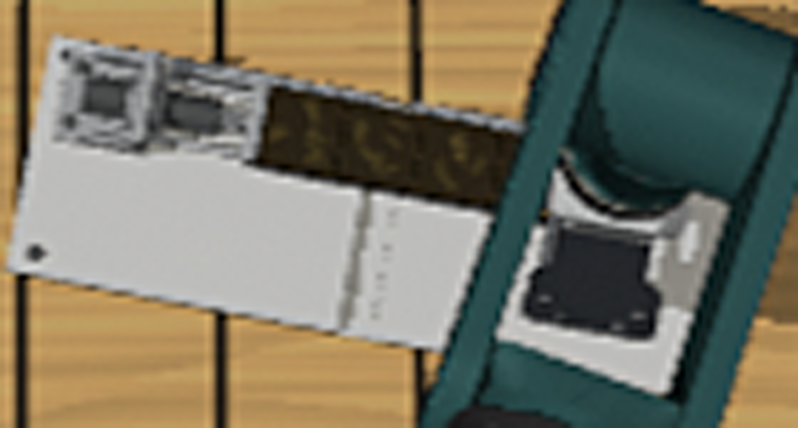

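The row is closed up and straight against the plate at (262,130), with 5 N just beginning. I'll keep pushing in small steps.

```bash
python3 -m jog '[[[0.002,0,0],[0,0,0]],[[0.004,0,0],[0,0,0]],[[0.006,0,0],[0,0,0]],[[0.008,0,0],[0,0,0]],[[0.010,0,0],[0,0,0]],[[0.012,0,0],[0,0,0]],[[0.012,0,0],[0,0,0]]]'
python3 - <<'E'
from h import *
st()
E
python3 -m jog '[[[0.004,0,0],[0,0,0]],[[0.007,0,0],[0,0,0]],[[0.009,0,0],[0,0,0]],[[0.011,0,0],[0,0,0]],[[0.013,0,0],[0,0,0]],[[0.013,0,0],[0,0,0]]]'
python3 - <<'E'
from h import *
st()
E
```

```text
t: 15.65
eef_pos: [0.5569, -0.1471, 0.043]
eef_rot: [180.0, 0.5, 78.9]
contact_force: [-1.4, -9.1, 0.2]
width: 0.127
t 15.65 jig [ 0.0214 -0.1003] z 0.043 rot [179.98   0.53  78.95] Fjig [ 0.36 -9.21] Fz 0.2 w 0.0119 q6 -9.0
t: 16.25
eef_pos: [0.5584, -0.1395, 0.0433]
eef_rot: [180.0, 1.1, 78.9]
contact_force: [-3.3, -12.0, 0.2]
width: 0.126
t 16.25 jig [ 0.0214 -0.0926] z 0.0433 rot [179.98   1.11  78.89] Fjig [ -0.97 -12.44] Fz 0.22 w 0.0119 q6 -7.7
```

```bash
python3 -m jog '[[[0.006,0,0],[0,1.1,0]],[[0.007,0,0],[0,1.1,0]],[[0.008,0,0],[0,1.1,0]],[[0.009,0,0],[0,1.1,0]],[[0.009,0,0],[0,1.1,0]]]'
python3 - <<'E'
from h import *
st()
E
```

```text
t: 16.75
eef_pos: [0.5585, -0.1393, 0.0437]
eef_rot: [180.0, 1.0, 78.8]
contact_force: [-5.5, -19.5, -0.4]
width: 0.132
t 16.75 jig [ 0.0214 -0.0924] z 0.0437 rot [179.98   0.96  78.8 ] Fjig [ -1.66 -20.19] Fz -0.43 w 0.0124 q6 -7.7
```

The force rose to 20 N with no motion, so the plate is on the hard stop. I'll verify with a picture while holding.

Run:
```python
from h import *
snap("top","a.png",(230,180,330,230),5); c1=cv2.imread("pics/a.png")
snap("side","b.png",(235,175,335,255),5); c2=cv2.imread("pics/b.png")
cv2.imwrite("pics/fin.png",np.vstack([c1,c2[:345]]));st()
```

```text
t 16.85 jig [ 0.0214 -0.0924] z 0.0437 rot [179.98   0.95  78.79] Fjig [ -1.26 -21.24] Fz 0.03 w 0.0118 q6 -7.7
```

View pics/fin.png

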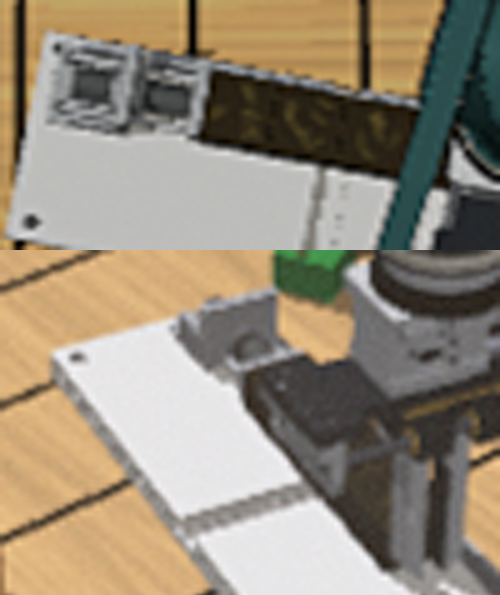

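```bash
python3 -m jog '[[[0.009,0,0],[0,0.9,0]],[[0.009,0,0],[0,0.9,0]],[[0.009,0,0],[0,0.9,0]],[[0.009,0,0],[0,0.9,0]],[[0.009,0,0],[0,0.9,0]],[[0.009,0,0],[0,0.9,0]],[[0.009,0,0],[0,0.9,0]]]'
python3 - <<'E'
from h import *
st()
f=lambda u,v,s:(230+(u+.5)/s-.5,180+(v+.5)/s-.5)
for p in [(207,105,5),(211,72,5),(262,130,5.7)]: print(w2j(world("top",f(*p),.0495)))
E
```

```text
t: 17.55
eef_pos: [0.5584, -0.1392, 0.044]
eef_rot: [180.0, 1.0, 78.7]
contact_force: [-5.9, -21.0, -0.6]
width: 0.127
t 17.55 jig [ 0.0214 -0.0923] z 0.044 rot [180.     1.01  78.69] Fjig [ -1.76 -21.73] Fz -0.55 w 0.0119 q6 -7.5
[0.02278671 0.0894084 ]
[0.04389009 0.09084026]
[0.01983055 0.07431113]
```

```bash
python3 -c "
from h import *
r.close_job();st()"
```

```text
the job is handed in; nothing more can be done
the job is handed in; nothing more can be done
```

I pushed the four tea cakes one at a time flush and square against the fence (8–11 N each). Then I closed the row from its open end with two fingertips and pressed the end plate onto its stop, and I handed the job in still holding it there. No verdict was reported.

- **Push:** The last reading was a steady push of about 22 N. Force had risen from 12 to 20 N with only 0.2 mm of movement, which fits the hard stop.
- **End plate:** The top camera put its face at jig y ≈ 0.089–0.091, against 0.090 expected at the stop.
- **Row:** The cakes that could be seen looked straight and closed up. In the last pictures the arm hid the end of the row at the fingertips. That part rests on the fingertip position, -0.092 against about -0.094 expected, and on the steady push.
- **Disagreements:** Readings of the plate at rest came out up to 3 mm too far along, and the tool was tilted about 1° under load. Neither seemed to matter.
- **Bystanders:** The arm kept away from the bowl, bands and brush, but I took no final picture to check that they had not moved.
- **Time:** It took about 17.6 s of the 70 s allowed.

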